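Load the flow-cell cartridges into the imager's tray and clamp them

ROBOT

A 7-joint arm with a two-finger parallel gripper is mounted at the origin on the work surface. World frame = base frame: x ahead of the robot, y to its left, z up, the work surface at z = 0. Lengths are in m, angles in rad, forces in N, time in s.
With the tool pointing down it reaches from about 0.425 to 0.825 m from the base axis. Payload 3.6 kg.
Tool frame: the origin (TCP) lies where the fingers leave the gripper's body, on its centre line; the fingertips stand 73 mm ahead of it and the grasp point (between the pads) lies 54 mm ahead of it; x points along the fingers, y is the direction in which the jaws open and shut, and the axes are right-handed (so a half turn about x gives the same grasp; the last joint's range is limited). The gripper opens to 85 mm and grips with 20 to 120 N. Pads are 22 mm wide; open, the fingers measure 114 mm over their backs; the gripper's body (76 mm by 85 mm) begins 54 mm behind the grasp point. The pads swing forward as they close: fully open they stand 13 mm farther back than shut.
Start: joints at [1.119, 0.615, -0.013, 1.423, 0.008, 1.103, -0.04], TCP at [0.268, -0.592, 0.304] pointing down, gripper open.
Joint ranges: [-3.12, 3.12], [-0.3, 2.06], [-1.34, 1.32], [0.26, 2.42], [-1.36, 4.5], [0.01, 1.98], [-2.84, 2.84]. Speed limits (rad/s): [2.79, 2.79, 3.14, 3.14, 3.14, 3.14, 3.14].

INTERFACE

Orientations are given as a unit quaternion [x, y, z, w].
In Python, from station import arm, snapshot, camera_info, ticket gives the robot as it stands. Calls block until the motion is done:
- arm.movep(position, orientation): joint-space move of the TCP to a pose.
- arm.line_to(position, velocity=0.15, ori=None): straight line of the TCP; ori=None keeps the orientation; velocity is the mean speed in m/s.
- arm.move_j(angles): joint-space move.
- arm.move_gripper(opening, effort=None): opening from 0.0 (shut) to 1.0 (fully open); effort is the grip in N (None keeps the last); returns when the fingers have stopped.
- arm.pause(seconds).
- arm.ik(position, orientation): joint angles nearest the present ones, or None.
- snapshot(name): name is "scene" or "side" or "wrist"; returns the picture (400x640x3 uint8, blue, green, red); there is no depth.
- camera_info(name): a dict with "fx", "fy", "cx", "cy" (pixels), "R" (3x3) and "t" (3): a world point X has camera coordinates R X + t; the wrist camera has in their place "T_tool_cam" (4x4, takes a point from camera to tool coordinates, whose origin is the TCP and whose axes are the tool frame's). Camera axes: x right, y down, z forward; pixel columns grow to the right and rows downward; lengths in m; the calibration is good to about 2 mm. The wrist camera is an equidistant fisheye: a pixel r from the principal point sees the ray r / f radians off the axis. A picture is of the moment at which its call begins: read the wrist's pose just before it. camera_info takes no time and is no camera call.
A pose or a line that the arm cannot do raises arm.MotionError and nothing moves.
- ticket.finish_job(): hands the job in, once; it reports no verdict.
Readings, each from a call of its own:
- arm.read_time(): time.
- arm.read_joint_positions(): joint angles.
- arm.read_dq(): joint speeds.
- arm.read_effort(): joint torques, N m.
- arm.read_tool_pos(): TCP position.
- arm.read_eef_rot(): TCP orientation.
- arm.read_ft_force(): force on the tool from outside, world axes, zero at the start.
- arm.read_wrist_torque(): the same for the moment, N m.
- arm.read_opening(): opening from 0.0 (shut) to 1.0 (fully open).
Only numpy, scipy, OpenCV 4.12 (cv2) and the standard library are available. Lean on these libraries where they do the work, as an engineer would, in place of code of your own. Each camera call takes 0.05 s, during which the arm holds its last target. There are 200 camera calls.

TASK

Pull the imager's loading tray out to its stop and press every flow-cell cartridge from the mat fully home in a recess of the tray (any recess, one each). Then swing the blue bridge clockwise to its stop across the cartridges, screw the knurled nut down clockwise until it stops tight, and push the tray all the way back in. Leave the oil bottle, the tip box and the beaker where they stand.

Things in the scene. Friction and masses are not known exactly. Their poses are not given: they have to be found in the camera images.
- imager: Incubated imager, fixed on the bench: a low off-white box 300 mm wide (y) and 360 mm deep (x), clear cover with its top 120 mm above the bench, and a 240 mm tall imaging head from 225 mm behind the front. Origin: middle of the front face at bench level. Its x axis points horizontally into the machine, y to the left, z up; its yaw varies.
- tray (a joint): Travel of the loading tray out of the imager (m): 0 = fully in, grows as it is pulled out along the imager's -x, 0.21 = at its stop. It starts a little ajar, slides with about 4 N of friction and stays where it is left.
- tray_handle (a point): Middle of the tray's handle: a round steel bar 10 mm thick, 110 mm long, parallel to the imager's y, 38 mm in front of the tray's front panel and 96 mm above the bench; taken from above, a finger either side. The panel is 266 mm wide, its top 108 mm above the bench. This point moves with the tray; its axes are the imager's. The tray's middle (stud and nut) lies 142 mm behind it (+x).
- tray_front (a point): Middle of the upper edge of the tray's front panel, 104 mm before the tray's middle (+x from here). The tray plate's top is 60 mm above the bench; it has four recesses, centred 50 mm before and behind, and 70 mm left and right of the tray's middle, each 82.5 mm (x) by 34.5 mm (y), 8 mm deep, rim chamfered 2 mm.
- bridge (a joint): Swing of the blue clamp bridge (flat plate 150 x 50 x 6 mm) about the stud in the tray's middle (rad): 0 = along the imager's x, clear of the recesses; grows clockwise seen from above; 1.571 = at its stop, across the tray, over the inner ends of all recesses. Slack, it clears seated cartridges. Light friction; swung by the steel pin standing near either end.
- bridge_post (a point): The pin by which the bridge is swung, half-way up it: upright, 12 mm thick, 18 mm tall, 62 mm from the stud; this is the one on the robot side of the stud at bridge = 0, left of it (+y) at 1.571. About 94 mm above the bench, nut slack. Its axes turn with the bridge.
- nut_grip (a point): On the axis of the knurled nut, half-way up it; the nut can be grasped across its sides from above at any yaw. Its axes turn with the nut.
- nut (a joint): Turning of the knurled brass nut on the stud (rad): grows as it is screwed down, clockwise from above, to its tight stop at 6.0; starts slack, 0 to 1. Nut 40 mm across, 18 mm tall, its middle 94.5 mm above the bench at 0; each radian lowers nut and bridge 0.87 mm. About 0.07 N m turns it; it stays where left. The stud's end stands 3 to 9 mm above it. Tight, the bridge just bears on the cartridges.
- cart_a_center (a point): Flow-cell cartridge with orange ends: a block 80 mm (its x) by 32 mm (y) by 22 mm (z) lying flat, about 90 g; the lowest 8 mm are a dark foot, the rest white with a blue-grey window on top. This point is its centre, 11 mm above its underside. Starts on the mat; may be absent (None). Either way round fits. Fully home, the centre is 63 mm above the bench.
- cart_b_center (a point): Flow-cell cartridge with green ends: a block 80 mm (its x) by 32 mm (y) by 22 mm (z) lying flat, about 90 g; the lowest 8 mm are a dark foot, the rest white with a blue-grey window on top. This point is its centre, 11 mm above its underside. Starts on the mat; may be absent (None). Either way round fits. Fully home, the centre is 63 mm above the bench.
- cart_c_center (a point): Flow-cell cartridge with yellow ends: a block 80 mm (its x) by 32 mm (y) by 22 mm (z) lying flat, about 90 g; the lowest 8 mm are a dark foot, the rest white with a blue-grey window on top. This point is its centre, 11 mm above its underside. Starts on the mat; may be absent (None). Either way round fits. Fully home, the centre is 63 mm above the bench.
- cart_d_center (a point): Flow-cell cartridge with red ends: a block 80 mm (its x) by 32 mm (y) by 22 mm (z) lying flat, about 90 g; the lowest 8 mm are a dark foot, the rest white with a blue-grey window on top. This point is its centre, 11 mm above its underside. Starts on the mat; may be absent (None). Either way round fits. Fully home, the centre is 63 mm above the bench.
- mat: Grey-blue silicone mat 270 x 250 x 3 mm on the bench, fixed, on which the cartridges lie; origin in the middle of its underside.
- oil: small amber bottle of immersion oil, 40 mm across and 85 mm tall, black cap; bystander, origin under its foot.
- tipbox: blue pipette-tip box with clear lid, 117 x 82 x 82 mm; bystander, origin under its foot.
- beaker: glass beaker, 68 mm across the rim and 90 mm tall; bystander, origin under its foot.

How it is judged:
On the way, in this order (a step that is already met when the one before it is completed fails the run):
1. the tray is pulled out to its stop (value of joint tray above 0.2 m), for 0.2 s.
2. with the tray still out, every cartridge present is fully home in a recess ((x of cart_a_center in the frame of tray_handle between 0.088 and 0.096 m or x of cart_a_center in the frame of tray_handle between 0.188 and 0.196 m) and (y of cart_a_center in the frame of tray_handle between -0.074 and -0.066 m or y of cart_a_center in the frame of tray_handle between 0.066 and 0.074 m) and z of each of cart_a_center, cart_b_center, cart_c_center, cart_d_center in the frame of tray_handle below -0.0305 m and angle between the x axis of each of cart_a_center, cart_b_center, cart_c_center, cart_d_center and the x axis of tray_handle, either way round below 0.08 rad and angle between each of cart_a_center, cart_b_center, cart_c_center, cart_d_center's own z axis and vertical below 0.06 rad and (x of cart_b_center in the frame of tray_handle between 0.088 and 0.096 m or x of cart_b_center in the frame of tray_handle between 0.188 and 0.196 m) and (y of cart_b_center in the frame of tray_handle between -0.074 and -0.066 m or y of cart_b_center in the frame of tray_handle between 0.066 and 0.074 m) and (x of cart_c_center in the frame of tray_handle between 0.088 and 0.096 m or x of cart_c_center in the frame of tray_handle between 0.188 and 0.196 m) and (y of cart_c_center in the frame of tray_handle between -0.074 and -0.066 m or y of cart_c_center in the frame of tray_handle between 0.066 and 0.074 m) and (x of cart_d_center in the frame of tray_handle between 0.088 and 0.096 m or x of cart_d_center in the frame of tray_handle between 0.188 and 0.196 m) and (y of cart_d_center in the frame of tray_handle between -0.074 and -0.066 m or y of cart_d_center in the frame of tray_handle between 0.066 and 0.074 m) and value of joint tray above 0.17 m), for 0.2 s.
3. the bridge lies across the cartridges and the nut is screwed down tight, the tray still out (value of joint bridge above 1.45 rad and value of joint nut above 5.85 rad and (x of cart_a_center in the frame of tray_handle between 0.088 and 0.096 m or x of cart_a_center in the frame of tray_handle between 0.188 and 0.196 m) and (y of cart_a_center in the frame of tray_handle between -0.074 and -0.066 m or y of cart_a_center in the frame of tray_handle between 0.066 and 0.074 m) and z of each of cart_a_center, cart_b_center, cart_c_center, cart_d_center in the frame of tray_handle below -0.0305 m and angle between the x axis of each of cart_a_center, cart_b_center, cart_c_center, cart_d_center and the x axis of tray_handle, either way round below 0.08 rad and angle between each of cart_a_center, cart_b_center, cart_c_center, cart_d_center's own z axis and vertical below 0.06 rad and (x of cart_b_center in the frame of tray_handle between 0.088 and 0.096 m or x of cart_b_center in the frame of tray_handle between 0.188 and 0.196 m) and (y of cart_b_center in the frame of tray_handle between -0.074 and -0.066 m or y of cart_b_center in the frame of tray_handle between 0.066 and 0.074 m) and (x of cart_c_center in the frame of tray_handle between 0.088 and 0.096 m or x of cart_c_center in the frame of tray_handle between 0.188 and 0.196 m) and (y of cart_c_center in the frame of tray_handle between -0.074 and -0.066 m or y of cart_c_center in the frame of tray_handle between 0.066 and 0.074 m) and (x of cart_d_center in the frame of tray_handle between 0.088 and 0.096 m or x of cart_d_center in the frame of tray_handle between 0.188 and 0.196 m) and (y of cart_d_center in the frame of tray_handle between -0.074 and -0.066 m or y of cart_d_center in the frame of tray_handle between 0.066 and 0.074 m) and value of joint tray above 0.12 m), for 0.2 s.
4. the tray is pushed all the way in (value of joint tray below 0.006 m), for 0.2 s.
At the end, for the whole second after the job is handed in: Tray in (within 6 mm); each cartridge present home in a recess (centre within 4 mm of its middle each way, at most 2.5 mm above its seat, tilt under 0.06 rad, lengthwise within 0.08 rad); bridge across (over 1.45 rad), nut tight (over 5.85 rad); bystanders moved less than 30 mm (value of joint tray below 0.006 m and value of joint bridge above 1.45 rad and value of joint nut above 5.85 rad and (x of cart_a_center in the frame of tray_handle between 0.088 and 0.096 m or x of cart_a_center in the frame of tray_handle between 0.188 and 0.196 m) and (y of cart_a_center in the frame of tray_handle between -0.074 and -0.066 m or y of cart_a_center in the frame of tray_handle between 0.066 and 0.074 m) and z of each of cart_a_center, cart_b_center, cart_c_center, cart_d_center in the frame of tray_handle below -0.0305 m and angle between the x axis of each of cart_a_center, cart_b_center, cart_c_center, cart_d_center and the x axis of tray_handle, either way round below 0.08 rad and angle between each of cart_a_center, cart_b_center, cart_c_center, cart_d_center's own z axis and vertical below 0.06 rad and (x of cart_b_center in the frame of tray_handle between 0.088 and 0.096 m or x of cart_b_center in the frame of tray_handle between 0.188 and 0.196 m) and (y of cart_b_center in the frame of tray_handle between -0.074 and -0.066 m or y of cart_b_center in the frame of tray_handle between 0.066 and 0.074 m) and (x of cart_c_center in the frame of tray_handle between 0.088 and 0.096 m or x of cart_c_center in the frame of tray_handle between 0.188 and 0.196 m) and (y of cart_c_center in the frame of tray_handle between -0.074 and -0.066 m or y of cart_c_center in the frame of tray_handle between 0.066 and 0.074 m) and (x of cart_d_center in the frame of tray_handle between 0.088 and 0.096 m or x of cart_d_center in the frame of tray_handle between 0.188 and 0.196 m) and (y of cart_d_center in the frame of tray_handle between -0.074 and -0.066 m or y of cart_d_center in the frame of tray_handle between 0.066 and 0.074 m)); the robot touches nothing.
It fails at once if the oil bottle is pushed away or knocked over (distance of oil from where it was at the start of the episode above 0.03 m or angle between oil's own z axis and vertical above 0.3 rad).
It fails at once if the tip box is pushed away or knocked over (distance of tipbox from where it was at the start of the episode above 0.03 m or angle between tipbox's own z axis and vertical above 0.3 rad).
It fails at once if the beaker is pushed away or knocked over (distance of beaker from where it was at the start of the episode above 0.03 m or angle between beaker's own z axis and vertical above 0.3 rad).
Of cart_a, cart_b, cart_c, cart_d only 2 to 4 are there at a start; the rules pass over those that are not, and their reading is None.
At some moment in a run one of cart_a, cart_b, cart_c, cart_d may be knocked a few centimetres aside while the robot is not near it.
Once in a run the grip may slacken for a moment while it holds something.
It also fails if it takes over 210 s, if anything falls off the work surface, if the arm or the gripper's body presses on something with over 40 N, if the wrist force passes 120 N, or if a joint passes its speed limit or range.

## Working session

There is one attempt and no reset: what is moved stays moved. The work goes in short steps, each a Python script; the robot and the scene stay as the last script left them, time stands still between calls to the robot, and variables do not carry over. Pictures are saved under pics/ and viewed, about 12 in all and at most 16, crops included, and the job is handed in when it is done.

```bash
ls; mkdir -p pics; python3 - <<'E'
from station import arm, snapshot, camera_info
import cv2
for n in("scene","side"):
    cv2.imwrite(f"pics/{n}0.png",snapshot(n)); print(n,camera_info(n))
print(camera_info("wrist")); print(arm.read_time(),arm.read_tool_pos(),arm.read_eef_rot(),arm.read_opening())
E
```

```text
pics
scene {'fx': 366.32384619171876, 'fy': 366.32384619171876, 'cx': 321.8622199016867, 'cy': 203.53350079524077, 'R': array([[ 0.35616055,  0.93439115,  0.00792743],
       [ 0.78350329, -0.29400237, -0.54743512],
       [-0.50918785,  0.20118596, -0.83681058]]), 't': array([-0.185196  , -0.45743895,  1.33148791])}
side {'fx': 384.07532814972416, 'fy': 384.07532814972416, 'cx': 319.02178999585664, 'cy': 198.0730548188429, 'R': array([[-0.86427064, -0.50289642, -0.01146546],
       [-0.37356291,  0.65693085, -0.65489893],
       [ 0.33687834, -0.56172685, -0.75562949]]), 't': array([0.51169851, 0.31695378, 0.78715849])}
{'fx': 309.70691628693146, 'fy': 309.70691628693146, 'cx': 320.36144930183787, 'cy': 196.83595560753545, 'T_tool_cam': array([[-1.45722663e-03, -3.06080163e-01,  9.52004627e-01,
        -6.99257224e-02],
       [ 9.99998444e-01,  5.00316957e-04,  1.69154793e-03,
        -4.87650302e-04],
       [-9.94053325e-04,  9.52005611e-01,  3.06078958e-01,
        -7.80079948e-02],
       [ 0.00000000e+00,  0.00000000e+00,  0.00000000e+00,
         1.00000000e+00]])}
0.1 [ 0.26826648 -0.59148285  0.30287725] [-0.69095076 -0.15021502  0.69132568 -0.1486314 ] 0.9976733688276206
```

View pics/scene0.png

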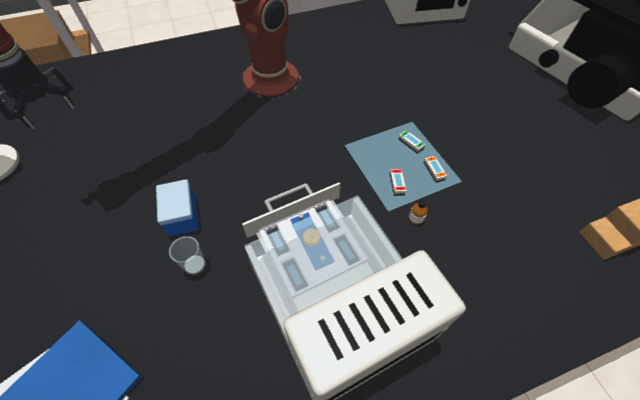

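View pics/side0.png

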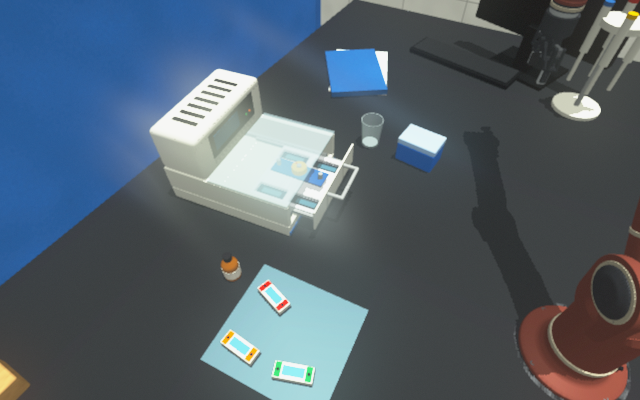

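Scene and side views show three cartridges on the mat: green, orange and red (yellow is absent). The imager is ajar, with the handle at about (290,197) in the scene view. Next I'll enlarge both.

```bash
python3 - <<'E'
import cv2
a=cv2.imread("pics/scene0.png")
m=cv2.resize(a[120:215,340:470],None,fx=6,fy=6,interpolation=cv2.INTER_CUBIC)
cv2.imwrite("pics/c1.png",m)
m=cv2.resize(a[175:275,235:368],None,fx=6,fy=6,interpolation=cv2.INTER_CUBIC)
cv2.imwrite("pics/c2.png",m)
E
```

```text
(no output)
```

View pics/c1.png

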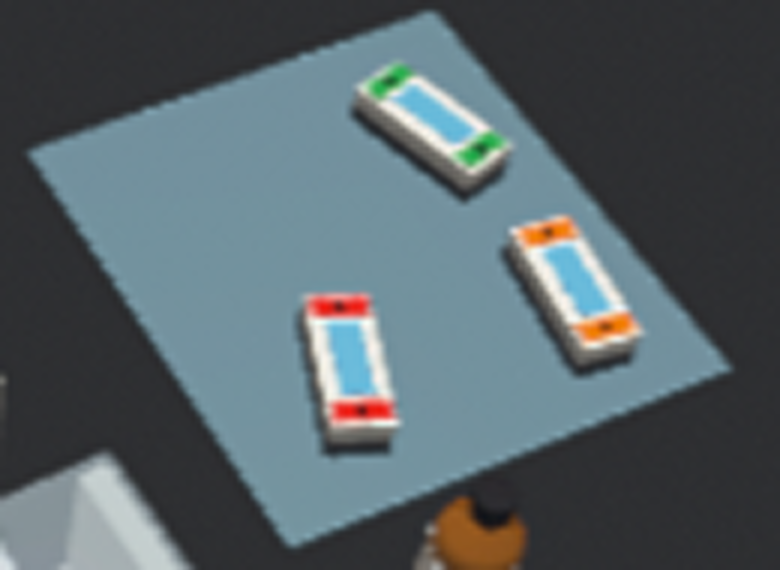

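View pics/c2.png

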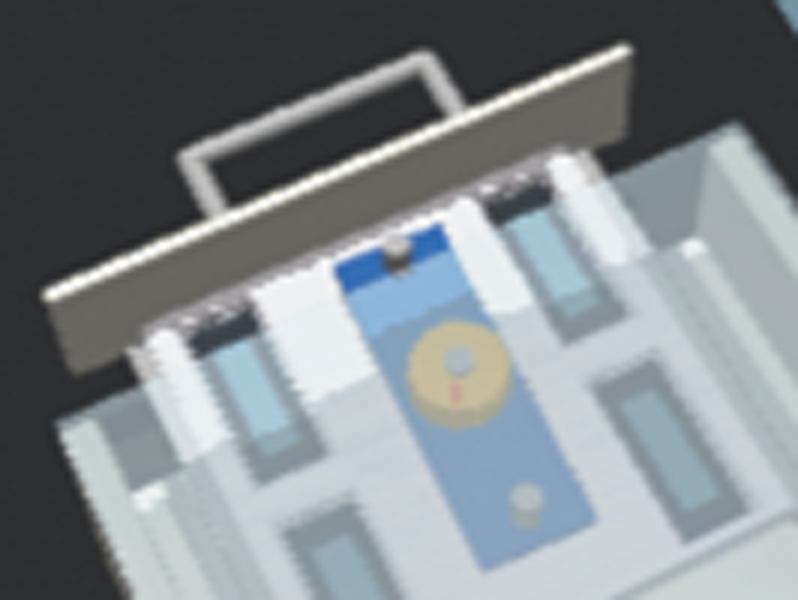

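Crop 1 gives the cartridge end dots: green (390,80)/(481,149), orange (547,232)/(605,327), red (340,306)/(361,410). Crop 2 gives the handle bar ends at (187,155)/(428,55), the panel edge from (45,296) to (630,48), the nut stud at (459,360) and the bridge post at (398,248).

```bash
cat > h.py <<'E'
import numpy as np, cv2
from station import arm, snapshot, camera_info
from scipy.spatial.transform import Rotation as Rn
def ray(name,uv,z):
    c=camera_info(name); d=np.array([(uv[0]-c['cx'])/c['fx'],(uv[1]-c['cy'])/c['fy'],1])
    C=-c['R'].T@c['t']; d=c['R'].T@d; return C+d*(z-C[2])/d[2]
def crop(uv,x0,y0,s): return ((uv[0]+.5)/s-.5+x0,(uv[1]+.5)/s-.5+y0)
def wray(uv,z,T):  # wrist pixel -> point on plane z;  T=(pos,quat)
    c=camera_info('wrist'); p=np.array([uv[0]-c['cx'],uv[1]-c['cy']]); r=np.hypot(*p); th=r/c['fx']
    d=np.array([*(np.sin(th)*p/max(r,1e-9)),np.cos(th)])
    M=c['T_tool_cam']; R=Rn.from_quat(T[1]).as_matrix(); C=R@M[:3,3]+T[0]; d=R@M[:3,:3]@d
    return C+d*(z-C[2])/d[2]
def wpix(X,T):
    c=camera_info('wrist'); M=c['T_tool_cam']; R=Rn.from_quat(T[1]).as_matrix()
    q=M[:3,:3].T@(R.T@(np.asarray(X)-T[0])-M[:3,3]); th=np.arctan2(np.hypot(q[0],q[1]),q[2]); n=q[:2]/np.hypot(q[0],q[1])
    return np.array([c['cx'],c['cy']])+c['fx']*th*n
def pose(): return np.array(arm.read_tool_pos()),np.array(arm.read_eef_rot())
def down(a):  # jaws (tool y) along world direction a (angle), tool x down
    x=np.array([0,0,-1.]); y=np.array([np.cos(a),np.sin(a),0]); return Rn.from_matrix(np.c_[x,y,np.cross(x,y)]).as_quat()
E
python3 - <<'E'
from h import *
for n,a,b in(("green",(390,80),(481,149)),("orange",(547,232),(605,327)),("red",(340,306),(361,410))):
    A,B=[ray("scene",crop(p,340,120,6),.025) for p in(a,b)]; print(n,(A+B)/2,np.linalg.norm(A-B),np.arctan2(*(B-A)[1::-1]))
for n,a,b,z in(("bar",(187,155),(428,55),.099),("panel",(45,296),(630,48),.108)):
    A,B=[ray("scene",crop(p,235,175,6),z) for p in(a,b)]; print(n,(A+B)/2,np.linalg.norm(A-B),np.arctan2(*(A-B)[1::-1])-np.pi/2)
print("stud",ray("scene",crop((459,358),235,175,6),.109),"post",ray("scene",crop((398,240),235,175,6),.103))
for m in((30,150),(435,10),(732,368),(292,548)):print("mat",ray("scene",crop(m,340,120,6),.003))
print("oil",ray("scene",crop((490,500),340,120,6),.085))
print("side: R",[ray("side",p,.025) for p in((267,287),(281,307),(230,337),(251,355),(280,371),(307,374))])
print("tb,beak",[ray("scene",p,.085) for p in((175,195),(187,248),(192,190),(157,200))])
E
```

```text
green [0.46419707 0.32121273 0.025     ] 0.06296891551390846 0.33941712829767823
orange [0.58537601 0.3332989  0.025     ] 0.062399491451377104 -0.06497070395172042
red [0.58953264 0.20720869 0.025     ] 0.06223731558203343 -0.31622578066881435
bar [ 0.57111492 -0.11779651  0.099     ] 0.11249266299964637 -3.021216527512072
panel [ 0.61325795 -0.11367569  0.108     ] 0.2656994013665747 -3.022596435678981
stud [ 0.71351143 -0.10166523  0.109     ] post [ 0.65065701 -0.10531694  0.103     ]
mat [0.39571156 0.12383745 0.003     ]
mat [0.37869187 0.37308105 0.003     ]
mat [0.64780211 0.39121856 0.003     ]
mat [0.66546265 0.14210376 0.003     ]
oil [0.71501557 0.19667169 0.085     ]
side: R [array([0.61323371, 0.19595258, 0.025     ]), array([0.55911892, 0.22002189, 0.025     ]), array([0.61361953, 0.32706345, 0.025     ]), array([0.55418926, 0.33462406, 0.025     ]), array([0.48692377, 0.33091061, 0.025     ]), array([0.43858784, 0.30937901, 0.025     ])]
tb,beak [array([ 0.47018044, -0.3864292 ,  0.085     ]), array([ 0.6329033 , -0.38301252,  0.085     ]), array([ 0.4696875 , -0.34282038,  0.085     ]), array([ 0.46977209, -0.43159724,  0.085     ])]
```

```bash
cat >> h.py <<'E'
YAW=0.119
def ex(yaw=YAW): return np.array([np.cos(yaw),np.sin(yaw),0])
def ey(yaw=YAW): return np.array([-np.sin(yaw),np.cos(yaw),0])
def best(p,a):  # of the two equal grasps, the one with the last joint nearest the middle
    o=[(abs(q[6]),down(b)) for b in(a,a+np.pi) if (q:=arm.ik(p,down(b))) is not None]
    return min(o,key=lambda t:t[0])[1]
E
python3 - <<'E'
from h import *
b=np.array([.572,-.1178,0]); 
for d in(0,.1,.18):print(d,[arm.ik(b-d*ex()+[0,0,.15],down(YAW+k)) for k in(0,np.pi)])
q=best(b-.1*ex()+[0,0,.15],YAW)
arm.movep(b+[0,0,.27],q); arm.move_gripper(.42,60)
arm.line_to(b+[0,0,.150]); f0=arm.read_ft_force(); arm.move_gripper(0)
print(arm.read_opening(),arm.read_ft_force(),f0)
for i in range(40):
    step=.04 if i<3 else .008
    p,_=pose(); 
    try: arm.line_to((b-(sum([.04]*min(i+1,3))+.008*max(i-2,0))*ex())+[0,0,.15],velocity=.08)
    except arm.MotionError as e: print(e);break
    F=np.array(arm.read_ft_force()); p2=pose()[0]; print(i,p2,F.round(1),(F@ex()).round(1))
    if F@ex()>14 : break
print(arm.read_time(),arm.read_opening())
E
```

```text
0 [array([ 0.37094316,  0.72135915, -0.3318793 ,  1.77130301,  0.33834113,
        0.70530272, -0.02505686]), array([-0.09520189,  0.73841928,  0.42738164,  1.78697973, -0.44111781,
        0.71216461, -2.4496609 ])]
0.1 [array([ 0.42914286,  0.61717708, -0.30535566,  2.03347113,  0.34548141,
        0.53956835, -0.00296638]), array([-0.03710729,  0.63155988,  0.39108715,  2.04783581, -0.44959901,
        0.54433194, -2.34692984])]
0.18 [array([ 0.47262658,  0.54444418, -0.2625346 ,  2.22613467,  0.34556945,
        0.40806713,  0.04651275]), array([ 0.04342172,  0.55770464,  0.35206949,  2.23875924, -0.47096648,
        0.41393384, -2.24078066])]
0.09064452649115991 [-0.91919507 -0.25395447  4.45322385] [ 0.50169945  0.72535874 -0.6544379 ]
0 [ 0.53253594 -0.12264114  0.15112315] [-0.2  0.5  8.6] -0.1
1 [ 0.49258797 -0.12743798  0.15108974] [ 0.2 -0.7  9.1] 0.1
2 [ 0.45282524 -0.1321821   0.15104665] [-0.2  0.  10.8] -0.2
3 [ 0.44536016 -0.13306852  0.15106211] [ 0.9 -0.6 10.1] 0.8
4 [ 0.43750579 -0.13400953  0.15105607] [ 1.5  1.  10.9] 1.7
5 [ 0.42961259 -0.1349277   0.15104332] [-0.   0.8 10.5] 0.1
6 [ 0.42294281 -0.13573238  0.15104813] [3.7 0.2 7.5] 3.7
7 [ 0.42190767 -0.13591037  0.15117833] [15.5  2.3 -7.4] 15.6
7.1833 0.0896296074805656
```

The tray has stopped: the bar line runs through (0.4219,-0.1359). Now I'll release and look from above with the wrist camera and the scene camera.

```bash
python3 - <<'E'
from h import *
arm.move_gripper(.42); print(pose()[0]); p=pose()[0]
arm.line_to([p[0],p[1],.30],.25)
q=pose()[1]
# look: want camera over tray middle
c=p+.142*ex(); 
arm.movep([c[0]-.02,c[1],.36],q)
T=pose(); cv2.imwrite("pics/w1.png",snapshot("wrist")); np.save("w1.npy",np.r_[T[0],T[1]])
print(T[0],arm.read_time())
cv2.imwrite("pics/s1.png",snapshot("scene"))
print("pred stud",wpix([c[0],c[1],.109],T))
E
```

```text
[ 0.41120019 -0.13684318  0.14946476]
[ 0.53134827 -0.11985734  0.35759053] 8.9667
pred stud [341.9166684  178.07921949]
```

View pics/w1.png

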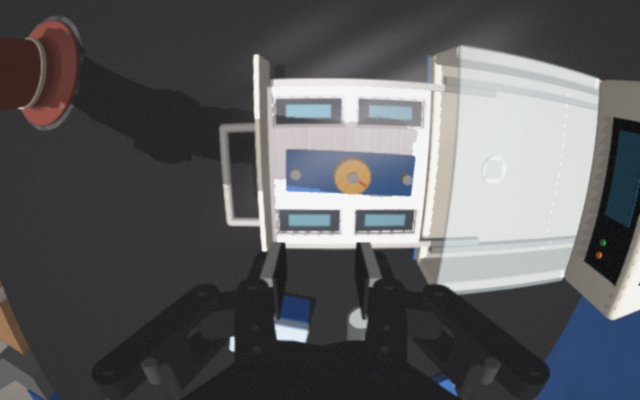

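```bash
python3 - <<'E'
import cv2
a=cv2.imread("pics/w1.png"); cv2.imwrite("pics/w1c.png",cv2.resize(a[75:245,215:440],None,fx=3.5,fy=3.5,interpolation=cv2.INTER_CUBIC))
E
```

```text
(no output)
```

View pics/w1c.png

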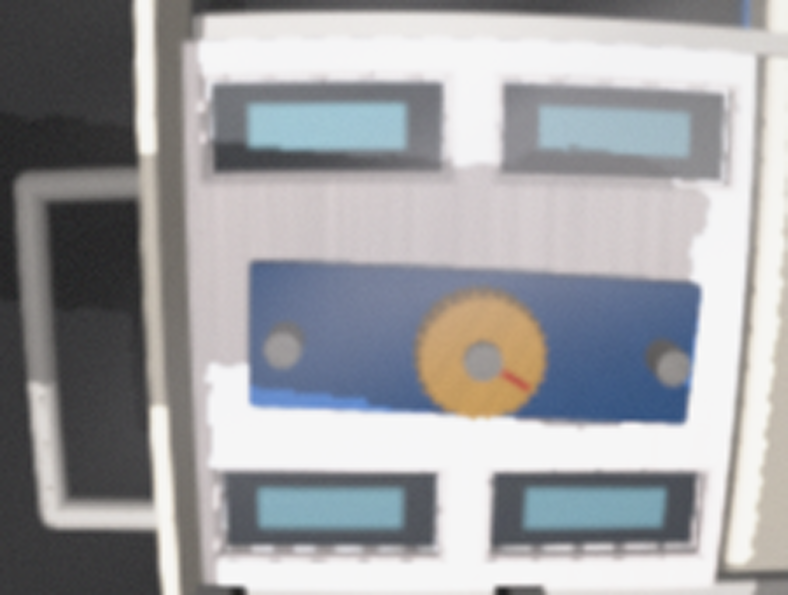

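Wrist crop: the four recess windows are centred at (327,126), (615,131), (331,508) and (595,508). The stud is at (483,360) and the posts at (283,350) and (675,368).

```bash
python3 - <<'E'
from h import *
w=np.load("w1.npy"); T=(w[:3],w[3:])
P=[wray(crop(p,215,75,3.5),.052,T) for p in((327,126),(615,131),(331,508),(595,508))]
for p in P: print(p)
c=np.mean(P,0); u=(P[1]-P[0]+P[3]-P[2])/2; v=(P[0]-P[2]+P[1]-P[3])/2
print("mid",c,np.linalg.norm(u),np.arctan2(u[1],u[0]),np.linalg.norm(v),np.arctan2(-v[0],v[1]))
print("stud",wray(crop((483,360),215,75,3.5),.109,T),"posts",wray(crop((283,350),215,75,3.5),.103,T),wray(crop((675,368),215,75,3.5),.103,T))
A,B=wray(crop((33,190),215,75,3.5),.101,T),wray(crop((54,514),215,75,3.5),.101,T); print("bar",(A+B)/2,np.linalg.norm(A-B),np.arctan2(*(A-B)[1::-1])-np.pi/2)
b=np.array([.4219,-.1359]); print("from bar: along", (c[:2]-b)@ex()[:2],(c[:2]-b)@ey()[:2])
E
```

```text
[ 0.5061142  -0.05583034  0.052     ]
[ 0.6052886 -0.0438287  0.052    ]
[ 0.52309922 -0.19487178  0.052     ]
[ 0.62215949 -0.183057    0.052     ]
mid [ 0.56416538 -0.11939695  0.052     ] 0.0998301151466182 0.11956945505835062 0.14016086677540515 0.12107074323118033
stud [ 0.56346789 -0.11791714  0.109     ] posts [ 0.50246802 -0.12376108  0.103     ] [ 0.62575747 -0.11391947  0.103     ]
bar [ 0.42476346 -0.13568365  0.101     ] 0.10799702354359174 0.10588244674270775
from bar: along 0.1432184877147616 -0.0005033185900573389
```

Tray middle is at (0.5636,-0.1188) with yaw 0.1195, and the spacing check came to 99.8 x 140.2 mm. The bar gives the same position. Next is the pick/place code, starting with the red cartridge.

```bash
sed -i 's/^YAW=.*/YAW=0.1195; MID=np.array([.5636,-.1188,0])/' h.py; cat >> h.py <<'E'
HUE={'red':((0,5),(174,180)),'orange':((8,18),),'green':((50,80),),'yellow':((24,34),)}
def locate(col,xy,z=.025,h=.30,a=None,tag=None):
    if a is None: a=np.pi/2
    arm.movep([xy[0],xy[1],h],best([xy[0],xy[1],h],a)); arm.pause(.2)
    T=pose(); im=snapshot("wrist")
    if tag: cv2.imwrite(f"pics/{tag}.png",im)
    hsv=cv2.cvtColor(im,cv2.COLOR_BGR2HSV); m=np.zeros(im.shape[:2],np.uint8)
    for lo,hi in HUE[col]: m|=cv2.inRange(hsv,(lo,140,70),(hi,255,255))
    n,_,st,ce=cv2.connectedComponentsWithStats(m); g=wpix([xy[0],xy[1],z],T)
    bl=[ce[i] for i in range(1,n) if 25<st[i,4]<900 and np.hypot(*(ce[i]-g))<110]
    pts=[wray(b,z,T) for b in bl]
    pr=[(abs(np.linalg.norm(A-B)-.0625),A,B) for i,A in enumerate(pts) for B in pts[:i]]
    if not pr: print(col,"not found",len(bl)); return None
    e,A,B=min(pr,key=lambda t:t[0]); c=(A+B)/2; d=B-A
    print(col,"at",c.round(4),"sep",np.linalg.norm(d).round(4),"yaw",np.arctan2(d[1],d[0]).round(3))
    return (c,np.arctan2(d[1],d[0])) if e<.006 else None
def F(): return np.array(arm.read_ft_force())
def pick(c,yaw):
    q=best([c[0],c[1],.2],yaw+np.pi/2); arm.movep([c[0],c[1],.17],q); arm.move_gripper(.6,60)
    arm.line_to([c[0],c[1],.085],.12); f=F(); arm.move_gripper(0,60)
    print("grip",arm.read_opening(),"F",f.round(1)); arm.line_to([c[0],c[1],.22],.2); print("lifted",arm.read_opening())
def place(sx,sy):
    t=MID+sx*.05*ex()+sy*.07*ey(); q=best(t+[0,0,.2],YAW+np.pi/2)
    arm.movep(t+[0,0,.22],q); print("carried",arm.read_opening())
    arm.line_to(t+[0,0,.155],.15); f0=F()[2]
    for z in np.arange(.150,.1325,-.002):
        arm.line_to(t+[0,0,z],.04); f=F(); print(round(z,4),pose()[0][2].round(4),(f-[0,0,f0]).round(1))
        if f[2]-f0>25: print("resist"); break
E
python3 - <<'E'
from h import *
r=locate('red',(.589,.207),tag="wr")
if r:
    r=locate('red',r[0],h=.24)
    pick(*r); place(-1,1); print(arm.read_time())
E
```

```text
red not found 1
```

```bash
python3 - <<'E'
from h import *
a=cv2.imread("pics/wr.png");T=pose();print(T,wpix([.589,.207,.025],T))
E
```

```text
(array([0.58944423, 0.20572681, 0.30023612]), array([ 5.79853619e-04,  7.06890757e-01, -1.04472111e-03,  7.07321730e-01])) [321.71581132 169.40942031]
```

View pics/wr.png

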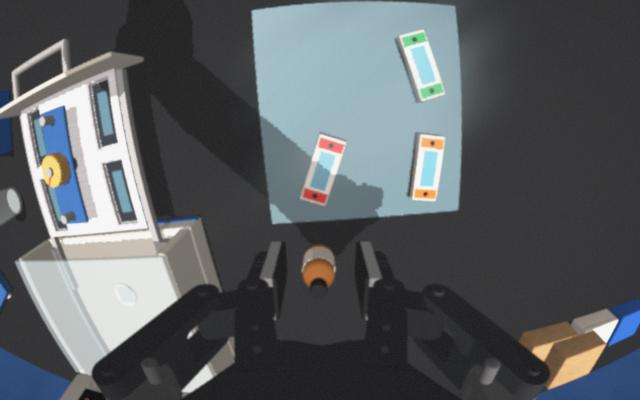

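The wrist view shows all three cartridges where expected: red at (324,169), orange (429,168), green (422,65). The glare desaturates the upper red end, so I'll loosen the colour thresholds.

```bash
python3 - <<'E'
import cv2
h=cv2.cvtColor(cv2.imread("pics/wr.png"),cv2.COLOR_BGR2HSV)
for x,y in((327,144),(335,147),(312,194),(320,199),(433,138),(427,142),(421,195),(410,39),(437,91)):print(x,y,h[y,x])
E
sed -i "s/'red':((0,5),(174,180))/'red':((0,6),(172,180))/; s/(lo,140,70)/(lo,95,70)/" h.py
python3 - <<'E'
from h import *
r=locate('red',(.589,.207),tag="wr")
if r:
    r=locate('red',r[0],h=.24)
    if r: pick(*r); place(-1,1); print(arm.read_time())
E
```

```text
327 144 [  0 124 241]
335 147 [  0 126 243]
312 194 [  0 156 149]
320 199 [  1 176 188]
433 138 [ 18  47 246]
427 142 [ 14 139 246]
421 195 [ 15 166 246]
410 39 [ 68 113 210]
437 91 [ 68 104 210]
red at [0.591  0.2073 0.025 ] sep 0.062 yaw 2.84
red at [0.5909 0.2074 0.025 ] sep 0.062 yaw 2.837
grip 0.35272758160375794 F [ 0.5  0.8 -0.4]
lifted 0.3535829268967242
carried 0.3541620094909059
0.15 0.1504 [0.7 0.2 0.7]
0.148 0.1481 [ 0.  -1.  -0.1]
0.146 0.1459 [-0.6 -0.6  0.9]
0.144 0.1438 [-0.6  0.1 -0.4]
0.142 0.1419 [-0.4 -0.1 -1. ]
0.14 0.1399 [-0.8 -0.3 -0.5]
0.138 0.1379 [ 0.2  0.2 -0.4]
0.136 0.1359 [-0.2  0.6 -0.1]
0.134 0.1353 [-1.8 -0.6  8.2]
18.2583
```

Red went in. Next: release it, press it home, then do orange and green.

```bash
cat >> h.py <<'E'
def press(sx,sy):
    t=MID+sx*.05*ex()+sy*.07*ey()
    arm.move_gripper(.5); p=pose()[0]; arm.line_to([p[0],p[1],.19],.2); arm.move_gripper(0,60); arm.line_to(t+[0,0,.155],.15); f0=F()[2]
    for z in np.arange(.151,.136,-.002):
        arm.line_to(t+[0,0,z],.05); f=F()[2]-f0
        if f>18: break
    print("press z",z.round(4),pose()[0][2].round(4),f.round(1)); arm.line_to(t+[0,0,.25],.25)
E
python3 - <<'E'
from h import *
press(-1,1)
for col,xy,s in(('orange',(.585,.333),(1,1)),('green',(.464,.321),(-1,-1))):
    r=locate(col,xy,h=.28)
    if r: r=locate(col,r[0],h=.24)
    if not r: break
    arm.move_gripper(.6)
    pick(*r)
    if arm.read_opening()<.3: print("lost"); break
    place(*s)
    if abs(arm.read_opening()-.353)>.02 or pose()[0][2]>.138: print("check"); break
    press(*s); print(arm.read_time())
cv2.imwrite("pics/s2.png",cv2.resize(snapshot("scene")[120:290,190:470],None,fx=2.8,fy=2.8,interpolation=cv2.INTER_CUBIC))
E
```

```text
press z 0.143 0.1466 20.4
orange at [0.587  0.3335 0.025 ] sep 0.0622 yaw 3.082
orange at [0.5872 0.3334 0.025 ] sep 0.062 yaw 3.086
grip 0.35384542703449945 F [ 1.4 -0.2  0. ]
lifted 0.351895671741236
carried 0.3549952981267289
0.15 0.1505 [ 0.1 -0.2 -0.2]
0.148 0.148 [ 0.6 -0.6 -0.2]
0.146 0.1458 [-0.2 -0.5  0.7]
0.144 0.1438 [ 0.2 -0.6  0.2]
0.142 0.1429 [-0.7 -0.8  5.3]
0.14 0.1418 [-1.2 -1.1  9.7]
0.138 0.1404 [-1.1  0.  12.1]
0.136 0.139 [ 0.2  0.1 13.2]
0.134 0.1388 [-2.3 -2.  21.9]
check
```

View pics/s2.png

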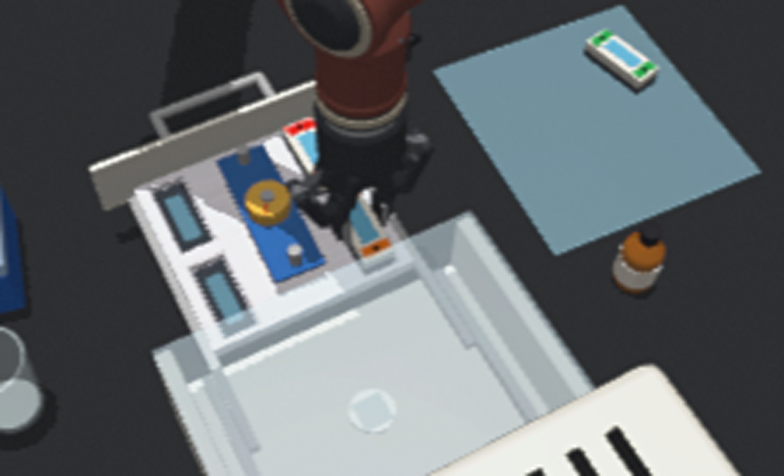

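Red pressed home (finger TCP at 0.1466, so its top is at about 74 mm). Orange is held but catching on the rim at TCP 0.1388. I'll do a small compliant search.

```bash
python3 - <<'E'
from h import *
t=MID+.05*ex()+.07*ey()
print(arm.read_opening(),pose()[0]-t)
for dx,dy in((0,0),(1,0),(-1,0),(2,0),(-2,0),(3,0),(-3,0),(0,1),(0,-1)):
    o=t+dx*1e-3*ex()+dy*1e-3*ey()
    arm.line_to(o+[0,0,.143],.05); arm.line_to(o+[0,0,.137],.04); f=F(); z=pose()[0][2]
    print(dx,dy,z.round(4),f.round(1),arm.read_wrist_torque())
    if z<.1375: break
print(arm.read_opening(),arm.read_time())
E
```

```text
0.3529666070095019 [0.00258489 0.00061373 0.13885325]
0 0 0.1391 [-0.3 -1.6 12.9] [-0.29258768  0.7457218   0.02001727]
1 0 0.1391 [-1.3 -0.6 12.3] [-0.24170533  0.6796263   0.08078965]
-1 0 0.1392 [-0.9 -1.8 13.3] [-0.26056498  0.61590904  0.04189806]
2 0 0.1392 [-1.1 -0.8 13. ] [-0.25379036  0.47808082  0.02389141]
-2 0 0.1395 [-1.7 -0.8 14.5] [-0.33579657  0.71670244  0.01720734]
3 0 0.1392 [-0.3 -1.5 13. ] [-0.20345516  0.492505    0.01115312]
-3 0 0.1396 [-1.2 -1.9 14.2] [-0.29756039  0.6497999   0.07040873]
0 1 0.1395 [-1.  -1.6 14.1] [-0.3274293   0.5719387  -0.02444209]
0 -1 0.1397 [-1.2 -1.4 15.1] [-3.50613562e-01  5.56458332e-01  1.77698404e-04]
0.35341177157063836 36.7083
```

```bash
python3 - <<'E'
from h import *
a=snapshot("wrist")[150:390,180:460]; b=snapshot("side")[120:240,200:360]
cv2.imwrite("pics/w3.png",np.hstack([cv2.resize(a,(420,360)),cv2.resize(b,(380,360),interpolation=cv2.INTER_CUBIC)]))
E
```

```text
(no output)
```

View pics/w3.png

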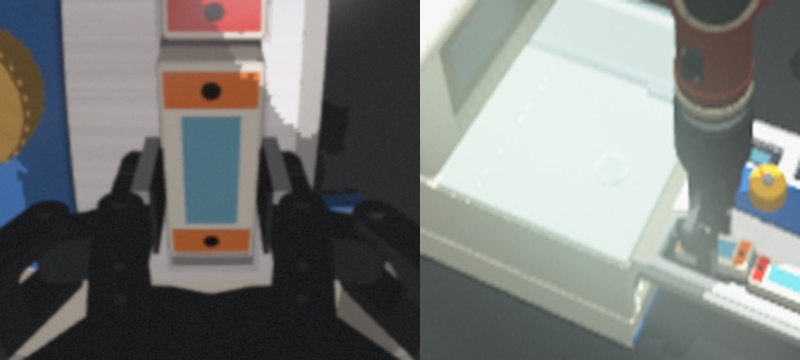

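Close-up: the front dot of orange is at (211,91), the rear dot at (211,241), and the red rear dot at (213,12). I'll compare these with the predicted seated positions.

```bash
python3 - <<'E'
from h import *
T=pose(); t=MID+.05*ex()+.07*ey(); print(T[0]-t)
r=MID-.05*ex()+.07*ey()
print("red rear dot pred",wpix(r+.031*ex()+[0,0,.074],T),"seen (322,158)")
for z in(.074,.078,.082,.086):
  for n,uv in(("front",(320.7,210.7)),("rear",(320.7,310.7))):
    p=wray(uv,z,T); print(n,z,"along x from recess mid",((p-t)@ex()).round(4),"lat",((p-t)@ey()).round(4))
print(Rn.from_quat(T[1]).as_matrix().round(3).tolist())
E
```

```text
[ 0.00175679 -0.00066051  0.13970564]
red rear dot pred [322.1944955  118.83019266] seen (322,158)
front 0.074 along x from recess mid -0.0266 lat -0.0006
rear 0.074 along x from recess mid 0.0326 lat -0.0005
front 0.078 along x from recess mid -0.0281 lat -0.0006
rear 0.078 along x from recess mid 0.0293 lat -0.0005
front 0.082 along x from recess mid -0.0297 lat -0.0006
rear 0.082 along x from recess mid 0.0261 lat -0.0005
front 0.086 along x from recess mid -0.0312 lat -0.0006
rear 0.086 along x from recess mid 0.0228 lat -0.0005
[[0.005, -0.119, 0.993], [-0.001, 0.993, 0.119], [-1.0, -0.001, 0.004]]
```

```bash
python3 - <<'E'
from h import *
t=MID+.05*ex()+.07*ey(); T=pose(); r=MID-.05*ex()+.07*ey()
print("red dot off",((wray((322,158),.074,T)-r)@ex()).round(4))
arm.line_to(t+[0,0,.26],.15); print(arm.read_opening())
T=pose(); im=snapshot("wrist"); np.save("w4.npy",np.r_[T[0],T[1]])
cv2.imwrite("pics/w4.png",im); cv2.imwrite("pics/w4c.png",cv2.resize(im[40:340,180:460],None,fx=2,fy=2))
for s in((-1,1),(1,1),(-1,-1),(1,-1)): print(s,(wpix(MID+s[0]*.05*ex()+s[1]*.07*ey()+[0,0,.06],T)-[180,40])*2)
E
```

```text
red dot off 0.0484
0.35270100517795316
(-1, 1) [281.55031039  75.35355406]
(1, 1) [281.28018754 300.70279875]
(-1, -1) [-22.26144314  93.86491958]
(1, -1) [ -5.71983538 301.26059655]
```

View pics/w4c.png

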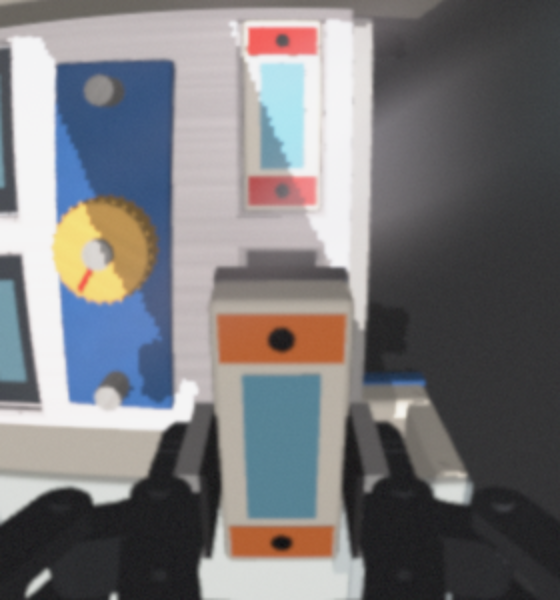

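```bash
python3 - <<'E'
from h import *
w=np.load("w4.npy"); T=(w[:3],w[3:])
def off(uv,z): 
    d=wray((uv[0]/2+180,uv[1]/2+40),z,T)-MID; return (d@ex()).round(4),(d@ey()).round(4)
print("stud",off((97,252),.109),"posts",off((98,90),.103),off((108,398),.103),"red",off((282,40),.074),off((282,190),.074))
print("orange dots in hand",[off(p,.195) for p in((281,340),(282,543))],"tcp",((T[0]-MID)@ex()))
print("panel edge",off((190,12),.108))
E
```

```text
stud (np.float64(0.0165), np.float64(0.0013)) posts (np.float64(-0.0437), np.float64(0.0026)) (np.float64(0.0792), np.float64(-0.0017)) red (np.float64(-0.0636), np.float64(0.0702)) (np.float64(-0.0017), np.float64(0.0702))
orange dots in hand [(np.float64(0.0194), np.float64(0.07)), (np.float64(0.0783), np.float64(0.0703))] tcp 0.04924432937486366
panel edge (np.float64(-0.0701), np.float64(0.0379))
```

The tray has slid in about 17 mm (stud at +16.5 mm, red at +17.3 mm), and orange has pitched in the grip. I'll put orange back flat on the mat and pull the tray to its stop again.

```bash
python3 - <<'E'
from h import *
s=ray("scene",((267+.5)/2.8-.5+190,(197+.5)/2.8-.5+120),.109)-MID; print("stud at time of s2",(s@ex()).round(4),(s@ey()).round(4))
c=np.array([.575,.30,0]); q=best(c+[0,0,.2],np.pi/2)
arm.movep(c+[0,0,.24],q); arm.line_to(c+[0,0,.089],.12); print(F().round(1)); arm.move_gripper(.6); arm.line_to(c+[0,0,.25],.25)
b=np.array([.4219,-.1359,0])+.0172*ex()
q=best(b+[0,0,.15],YAW); arm.movep(b+[0,0,.25],q); arm.move_gripper(.42,60); arm.line_to(b+[0,0,.15]); arm.move_gripper(0)
print("grip",arm.read_opening(),pose()[0])
for d in(.008,.014,.018,.021,.024,.027):
    arm.line_to(b-d*ex()+[0,0,.15],.05); f=F()@ex(); print(d,pose()[0],f.round(1))
    if f>12: break
p=pose()[0]; arm.line_to(p+[0.001,0,0],.05); arm.move_gripper(.42); p=pose()[0]; arm.line_to([p[0],p[1],.27],.2)
T=pose(); np.save("w5.npy",np.r_[T[0],T[1]]); cv2.imwrite("pics/w5.png",snapshot("wrist")); print(arm.read_time())
r=locate('orange',(.575,.30),h=.28)
E
```

```text
stud at time of s2 0.0076 -0.0022
[-0.8  0.1  1.7]
grip 0.09185824154394712 [ 0.44007397 -0.13392656  0.15103329]
0.008 [ 0.43245522 -0.13481892  0.151021  ] 2.3
0.014 [ 0.42648253 -0.13554698  0.15102722] 1.8
0.018 [ 0.42302269 -0.13595048  0.1510318 ] 2.8
0.021 [ 0.42262884 -0.1360318   0.15106994] 7.0
0.024 [ 0.42224052 -0.13610897  0.15110494] 13.0
47.625
orange at [0.5717 0.3    0.025 ] sep 0.0618 yaw -3.141
```

```bash
cat >> h.py <<'E'
def inhand(col):
    arm.pause(.2); T=pose(); im=snapshot("wrist"); hsv=cv2.cvtColor(im,cv2.COLOR_BGR2HSV); m=np.zeros(im.shape[:2],np.uint8)
    for lo,hi in HUE[col]: m|=cv2.inRange(hsv,(lo,95,60),(hi,255,255))
    m[:,:270]=0; m[:,375:]=0; m[:150]=0; m[330:]=0
    n,_,st,ce=cv2.connectedComponentsWithStats(m); i=1+np.argsort(st[1:,4])[-2:]
    P=[wray(ce[k],T[0][2]-.060,T)-T[0] for k in i]; 
    print("in hand",[(p@ex()).round(4) for p in P],[(p@ey()).round(4) for p in P],st[i,4]); return np.mean(P,0)@ex()
def insert(sx,sy,off=0):
    t=MID+(sx*.05-off)*ex()+sy*.07*ey()
    arm.line_to(t+[0,0,.155],.15); f0=F()[2]
    for z in np.arange(.148,.1325,-.0015):
        arm.line_to(t+[0,0,z],.03); f=F()-[0,0,f0]; p=pose()[0]
        if abs(f).max()>4: print(round(z,4),p[2].round(4),f.round(1))
        if f[2]>8: break
    return pose()[0][2]<.1375
E
python3 - <<'E'
from h import *
r0=MID-.05*ex()+.07*ey()
r=locate('red',r0,z=.074,h=.30,a=YAW+np.pi/2); d=r[0]-r0; print("red off seat",(d@ex()).round(4),(d@ey()).round(4))
r=locate('orange',(.572,.30),h=.24); arm.move_gripper(.6); pick(*r)
t=MID+.05*ex()+.07*ey(); arm.movep(t+[0,0,.26],best(t+[0,0,.26],YAW+np.pi/2)); o=inhand('orange'); print(arm.read_opening(),arm.read_time())
E
```

```text
red at [ 0.5051 -0.0551  0.074 ] sep 0.062 yaw -3.028
red off seat -0.0004 0.0002
orange at [0.5718 0.3003 0.025 ] sep 0.0618 yaw -3.131
grip 0.3563457559670901 F [ 0.1 -0.1 -0.8]
lifted 0.3503007280482547
in hand [np.float64(0.0288), np.float64(-0.0325)] [np.float64(0.0003), np.float64(0.0003)] [ 836 1456]
0.3546085561994439 57.25
```

The tray is back on its stop (red within 0.4 mm of its seat), and orange is level and centred in the hand. Inserting now.

```bash
python3 - <<'E'
from h import *
ok=insert(1,1,-.001); print(ok,pose()[0][2],arm.read_opening())
if ok: press(1,1)
print(arm.read_time())
E
```

```text
0.1345 0.1354 [-0.6 -0.6  6.8]
0.133 0.1353 [-2.8 -2.1 13.5]
True 0.1353451988435661 0.353733032106939
press z 0.141 0.1466 21.2
64.6417
```

```bash
python3 - <<'E'
from h import *
r0=MID-.05*ex()+.07*ey()
r=locate('red',r0,z=.074,h=.30,a=YAW+np.pi/2); d=r[0]-r0; s=d@ex(); print("red off seat",s.round(4),(d@ey()).round(4))
r=locate('green',(.464,.321),h=.28); r=r and locate('green',r[0],h=.24)
arm.move_gripper(.6); pick(*r)
t=MID-.05*ex()-.07*ey(); arm.movep(t+[0,0,.26],best(t+[0,0,.26],YAW+np.pi/2)); o=inhand('green'); print(arm.read_opening())
if abs(s)<.004 and abs(o)<.004 and abs(arm.read_opening()-.353)<.01:
    ok=insert(-1,-1,-.001-s if abs(s)>.001 else -.001); print(ok,pose()[0][2])
    if ok: press(-1,-1)
print(arm.read_time())
E
```

```text
red at [ 0.5094 -0.0542  0.074 ] sep 0.0623 yaw 0.145
red off seat 0.0039 0.0006
green at [0.4926 0.3156 0.025 ] sep 0.0624 yaw -2.665
green at [0.4921 0.315  0.025 ] sep 0.0636 yaw -2.649
grip 0.3578485692420722 F [ 0.2 -0.3  0.4]
lifted 0.354765787945154
in hand [np.float64(-0.0289), np.float64(0.0321)] [np.float64(0.0022), np.float64(-0.0022)] [ 734 1260]
0.3564065807594985
0.142 0.1433 [-1.1  2.   8. ]
0.1405 0.1431 [-3.6  2.9 15.5]
False 0.1430645208446995
78.15
```

```bash
python3 - <<'E'
from h import *
t=MID-.05*ex()-.07*ey(); p=pose()[0]; arm.line_to([p[0],p[1],.26],.15); print(arm.read_opening(),pose()[0]-t)
o=inhand('green'); T=pose(); im=snapshot("wrist"); np.save("w6.npy",np.r_[T[0],T[1]]); cv2.imwrite("pics/w6.png",im[:350])
cv2.imwrite("pics/w6c.png",cv2.resize(im[10:340,200:520],None,fx=1.8,fy=1.8))
E
```

```text
0.3620154184234072 [0.00450634 0.00089935 0.25888382]
in hand [np.float64(-0.029), np.float64(0.032)] [np.float64(0.0023), np.float64(-0.0022)] [ 735 1259]
```

View pics/w6c.png

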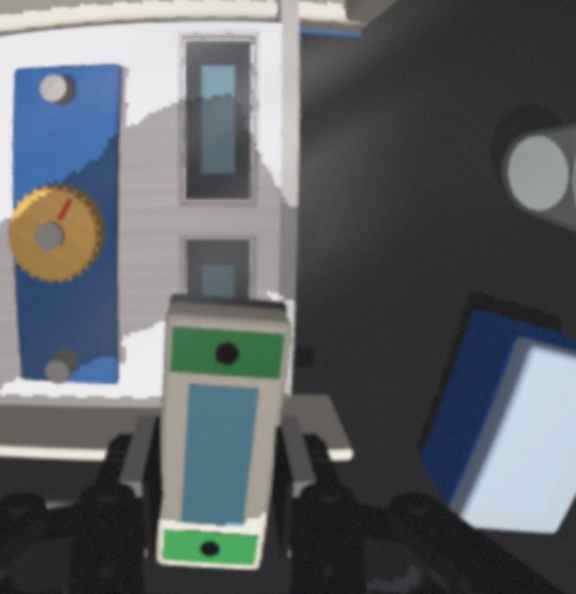

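Green is skewed about 0.07 rad in the hand. The rear-right recess window is at (218,119) and the stud at (50,236). I'll measure the tray from these and turn the tool to compensate.

```bash
python3 - <<'E'
from h import *
w=np.load("w6.npy"); T=(w[:3],w[3:])
for n,uv,z,e in(("recess",(218,119),.052,MID+.05*ex()-.07*ey()),("stud",(50,236),.109,MID)):
    d=wray((200+uv[0]/1.8,10+uv[1]/1.8),z,T)-e; print(n,(d@ex()).round(4),(d@ey()).round(4))
t=MID+(-.05+.004)*ex()-.07*ey()
R=(Rn.from_rotvec([0,0,.074])*Rn.from_quat(T[1])).as_quat()
arm.movep(t+[0,0,.26],R); o=inhand('green'); print("rel x",o)
E
```

```text
recess 0.0043 -0.0007
stud 0.0046 -0.0021
in hand [np.float64(-0.0291), np.float64(0.0321)] [np.float64(0.0003), np.float64(0.0001)] [ 738 1261]
rel x 0.0014775883480902501
```

```bash
python3 - <<'E'
from h import *
ok=insert(-1,-1,-.0042); print(ok,pose()[0],arm.read_opening())
if ok: press(-1,-1)
print(arm.read_time())
E
```

```text
0.1345 0.1354 [-1.1  0.8  5.5]
0.133 0.1354 [-3.   2.4 14.2]
True [ 0.52661359 -0.19399264  0.13536011] 0.3579906977341252
press z 0.143 0.1466 21.6
87.0333
```

Green is seated too. Next I'll check all three against the tray and look once from above.

```bash
python3 - <<'E'
from h import *
a=YAW+np.pi/2; q=[b for b in (down(YAW),)][0]
arm.movep(MID+[-.02,0,.36],q); arm.pause(.2)
T=pose(); im=snapshot("wrist"); np.save("w7.npy",np.r_[T[0],T[1]]); cv2.imwrite("pics/w7c.png",cv2.resize(im[75:245,215:440],None,fx=3.5,fy=3.5,interpolation=cv2.INTER_CUBIC))
print(arm.read_time())
E
```

```text
88.2333
```

View pics/w7c.png

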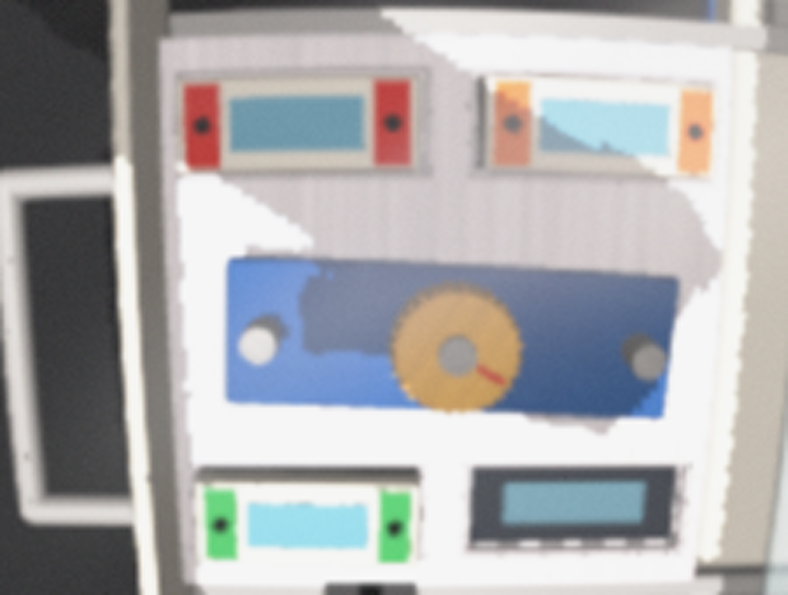

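Carts appear seated; dots: red (202,126)/(393,124), orange (512,123)/(696,132), green (220,524)/(395,528); stud (458,355), posts (258,345)/(649,360), empty recess window (574,503).

```bash
python3 - <<'E'
from h import *
w=np.load("w7.npy"); T=(w[:3],w[3:])
P=lambda uv,z: wray(crop(uv,215,75,3.5),z,T)
L=lambda p:((p-MID)@ex()).round(4).item()
def two(p): return ((p-MID)@ex()).round(4).item(),((p-MID)@ey()).round(4).item()
for n,a,b in(("red",(202,126),(393,124)),("orange",(512,123),(696,132)),("green",(220,524),(395,528))):
    A,B=P(a,.074),P(b,.074); d=B-A; print(n,two((A+B)/2),np.linalg.norm(d).round(4),"yaw",(np.arctan2(d[1],d[0])-YAW).round(3))
A,B=P((258,345),.103),P((649,360),.103); d=B-A
print("recess",two(P((574,503),.052)),"stud",two(P((458,355),.109)),"posts",two(A),two(B),(np.arctan2(d[1],d[0])-YAW).round(3))
E
```

```text
red (-0.0448, 0.0696) 0.0622 yaw -0.002
orange (0.0562, 0.0701) 0.0624 yaw -0.009
green (-0.0436, -0.0705) 0.0625 yaw -0.021
recess (0.056, -0.0708) stud (0.0056, 0.0009) posts (-0.0559, 0.0026) (0.0672, -0.0018) -0.036
```

```bash
cat >> h.py <<'E'
def arc(S,th,d,z,r=.062):
    rad=-np.cos(th)*ex()+np.sin(th)*ey(); tan=np.sin(th)*ex()+np.cos(th)*ey()
    return S+r*rad-d*tan+[0,0,z],down(YAW-th),tan
E
python3 - <<'E'
from h import *
S=MID+.0057*ex(); Z=.163
arm.move_gripper(0)
p,q,_=arc(S,.036,.032,.24); arm.movep(p,q); print(arm.read_joint_positions()); p,q,_=arc(S,.036,.032,Z); arm.line_to(p,.12); f0=F(); print(f0)
for th in np.r_[np.arange(.036,1.5,.14),1.5,1.54,1.57]:
    p,q,t=arc(S,th,.017,Z); arm.line_to(p,.08,ori=q); f=F()-f0; print(th.round(3),pose()[0].round(4),"ft",(f@t).round(1),f.round(1))
    if f@t>8: break
p,q,_=arc(S,th,.030,Z); arm.line_to(p,.1); p[2]=.27; arm.line_to(p,.2)
arm.movep(MID+[-.02,0,.36],down(YAW)); arm.pause(.2)
T=pose(); im=snapshot("wrist"); np.save("w8.npy",np.r_[T[0],T[1]]); cv2.imwrite("pics/w8c.png",cv2.resize(im[75:245,215:440],None,fx=3.5,fy=3.5,interpolation=cv2.INTER_CUBIC))
print(arm.read_time())
E
```

```text
[-0.08173543  0.55483257  0.51360932  1.85058707 -0.36009004  0.82697967
  0.69815107]
[ 0.5596498  -0.05803741 -0.21095042]
0.036 [ 0.5091 -0.139   0.1634] ft 1.0 [-0.6  0.9  1.1]
0.176 [ 0.5065 -0.1314  0.1631] ft -0.3 [-1.9 -0.2 -0.2]
0.316 [ 0.5052 -0.1228  0.163 ] ft -0.8 [ 0.5 -0.9 -0.4]
0.456 [ 0.5052 -0.1139  0.163 ] ft -0.1 [-0.8  0.2 -0.1]
0.596 [ 0.5064 -0.105   0.163 ] ft -0.5 [-0.7 -0.1  0.6]
0.736 [ 0.5089 -0.0964  0.163 ] ft -0.9 [-1.8  0.2  0.8]
0.876 [ 0.5125 -0.0882  0.163 ] ft -0.7 [-1.2  0.2  1. ]
1.016 [ 0.5172 -0.0806  0.163 ] ft -0.2 [-0.5  0.2 -0.6]
1.156 [ 0.5229 -0.0737  0.163 ] ft -0.1 [-0.5  0.7 -0.2]
1.296 [ 0.5296 -0.0677  0.163 ] ft -0.9 [-0.8 -0.5  0.4]
1.436 [ 0.537  -0.0627  0.163 ] ft -0.1 [-0.1  0.1  0.1]
1.5 [ 0.5406 -0.0607  0.163 ] ft -0.5 [-0.6  0.   0.5]
1.54 [ 0.543  -0.0595  0.163 ] ft -0.6 [-0.7  0.4  1. ]
1.57 [ 0.5448 -0.0587  0.163 ] ft -0.5 [-0.5  0.1  1.4]
96.2167
```

View pics/w8c.png

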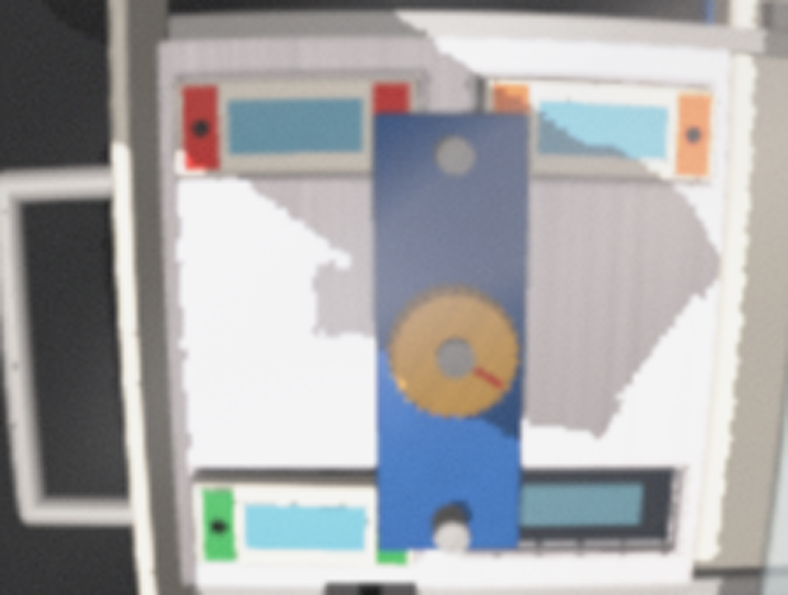

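The bridge lies across, with posts at (455,155) and (452,536) and the stud at (455,358). Next, planning the nut strokes.

```bash
python3 - <<'E'
from h import *
w=np.load("w8.npy"); T=(w[:3],w[3:]); P=lambda uv,z: wray(crop(uv,215,75,3.5),z,T)
A,B=P((455,155),.102),P((452,536),.102); d=A-B; m=(A+B)/2; s=P((455,358),.109)
print("bridge",np.pi/2-(np.arctan2(d[1],d[0])-YAW-np.pi/2)-0, "mid",m,"S",((m-MID)@ex()).round(4),((m-MID)@ey()).round(4),((s-MID)@ex()).round(4),((s-MID)@ey()).round(4),np.linalg.norm(d))
S=MID+.0052*ex()
for a in np.arange(-3,3.3,.5):
    j=arm.ik(S+[0,0,.16],down(a)); print(a,None if j is None else j.round(2))
E
```

```text
bridge 1.5571158526401765 mid [ 0.56926809 -0.11783651  0.102     ] S 0.0057 0.0003 0.0054 0.0007 0.12343081317887379
-3.0 [-0.46  1.04  1.22  1.8  -1.09  1.16 -1.85]
-2.5 [-0.42  0.97  1.1   1.8  -1.    1.06 -1.42]
-2.0 [-0.38  0.9   0.98  1.8  -0.91  0.97 -1.  ]
-1.5 [-0.32  0.84  0.85  1.8  -0.81  0.89 -0.59]
-1.0 [-0.25  0.79  0.71  1.79 -0.68  0.82 -0.2 ]
-0.5 [-0.2   0.76  0.6   1.79 -0.59  0.78  0.21]
0.0 [-0.14  0.73  0.5   1.79 -0.5   0.75  0.63]
0.5 [-0.08  0.72  0.4   1.79 -0.4   0.72  1.04]
1.0 [-0.02  0.7   0.3   1.79 -0.3   0.7   1.44]
1.5 [ 0.06  0.69  0.18  1.78 -0.18  0.68  1.83]
2.0 [ 0.13  0.68  0.06  1.78 -0.07  0.68  2.23]
2.5 [ 0.2   0.68 -0.06  1.78  0.06  0.68  2.61]
3.0 [ 0.78  0.98 -1.15  1.76  1.    1.12  2.29]
```

```bash
cat >> h.py <<'E'
def turn(S,a0,a1,z0,tmax=.8):
    arm.movep(S+[0,0,.21],down(a0)); arm.move_gripper(.62,60); arm.line_to(S+[0,0,z0],.12); f0=F(); arm.move_gripper(0,60); print("grip",arm.read_opening(),(F()-f0).round(1)); t0=np.array(arm.read_wrist_torque())
    a=a0
    while a>a1+1e-6:
        a=max(a-.3,a1); z=z0-(a0-a)*.00087; arm.movep(S+[0,0,z],down(a))
        t=np.array(arm.read_wrist_torque())-t0; R=Rn.from_quat(arm.read_eef_rot()).as_matrix(); act=np.arctan2(R[1,1],R[0,1])
        print(round(a,2),act.round(2),"t",t.round(2),"F",F().round(1))
        if abs(t[2])>tmax: break
    print("open",arm.read_opening(),arm.read_time()); return a
E
python3 - <<'E'
from h import *
S=MID+.0055*ex()+.0004*ey()
a=turn(S,2.2,-2.4,.160)
p=pose()[0]; print(p-S)
E
```

```text
grip 0.44282446739787346 [-0.7  0.   5.4]
1.9 1.9 t [-0.1  -0.06 -0.05] F [ 0.1 -0.6  5.6]
1.6 1.6 t [-0.07 -0.08 -0.11] F [-0.4 -1.2  5.8]
1.3 1.3 t [-0.19 -0.04 -0.05] F [-0.5 -1.1  6.3]
1.0 1.0 t [-0.07  0.03 -0.06] F [-0.2 -0.4  6.8]
0.7 0.7 t [-0.12 -0.01 -0.07] F [-1.3 -0.6  6.5]
0.4 0.4 t [-0.13  0.04 -0.07] F [-0.5 -1.3  6.4]
0.1 0.1 t [-0.16  0.08 -0.08] F [-0.4 -1.3  7.6]
-0.2 -0.2 t [-0.14  0.14 -0.05] F [-0.9 -1.6  7.1]
-0.5 -0.5 t [-0.09  0.14 -0.08] F [-1.4 -1.   6.7]
-0.8 -0.8 t [-0.    0.15 -0.09] F [-1.3 -0.6  7.8]
-1.1 -1.1 t [ 0.04  0.12 -0.07] F [-1.3  0.6  7.5]
-1.4 -1.4 t [ 0.07  0.18 -0.1 ] F [-1.3 -0.   7.7]
-1.7 -1.7 t [ 0.09  0.14 -0.08] F [-0.2 -0.6  7.6]
-2.0 -2.0 t [ 0.23  0.12 -0.05] F [-0.9  0.6  7.3]
-2.3 -2.3 t [ 0.22  0.1  -0.08] F [-0.9  0.7  7.2]
-2.4 -2.4 t [ 0.18  0.08 -0.06] F [-1.   1.3  8.3]
open 0.4433215446894372 104.525
[ 0.0003619  -0.00036125  0.15726686]
```

```bash
python3 - <<'E'
from h import *
S=MID+.0055*ex()+.0004*ey()
arm.move_gripper(.62); arm.line_to(S+[0,0,.21],.2)
arm.movep(S+[0,0,.21],down(-.5))
a=turn(S,1.0,-1.6,.1565,tmax=.45)
E
```

```text
grip 0.43981091595446664 [ 0.2 -0.2  4.5]
0.7 0.7 t [ 0.01  0.05 -0.05] F [-0.7 -0.7  5.8]
0.4 0.4 t [-0.02  0.12 -0.03] F [-1.1  0.7  5.4]
0.1 0.1 t [-0.01  0.14  0.81] F [-2.3 -0.2  8.9]
open 0.44159453421442324 109.8667
```

The nut stopped tight, with torque jumping to 0.8 N m. Now to release, check from above, then push the tray in by the handle.

```bash
python3 - <<'E'
from h import *
S=MID+.0055*ex()+.0004*ey()
arm.move_gripper(.62); arm.line_to(S+[0,0,.25],.2)
arm.movep(MID+[-.02,0,.36],down(YAW)); arm.pause(.2)
T=pose(); im=snapshot("wrist"); np.save("w9.npy",np.r_[T[0],T[1]]); cv2.imwrite("pics/w9c.png",cv2.resize(im[75:245,215:440],None,fx=3.5,fy=3.5,interpolation=cv2.INTER_CUBIC))
E
```

```text
(no output)
```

View pics/w9c.png

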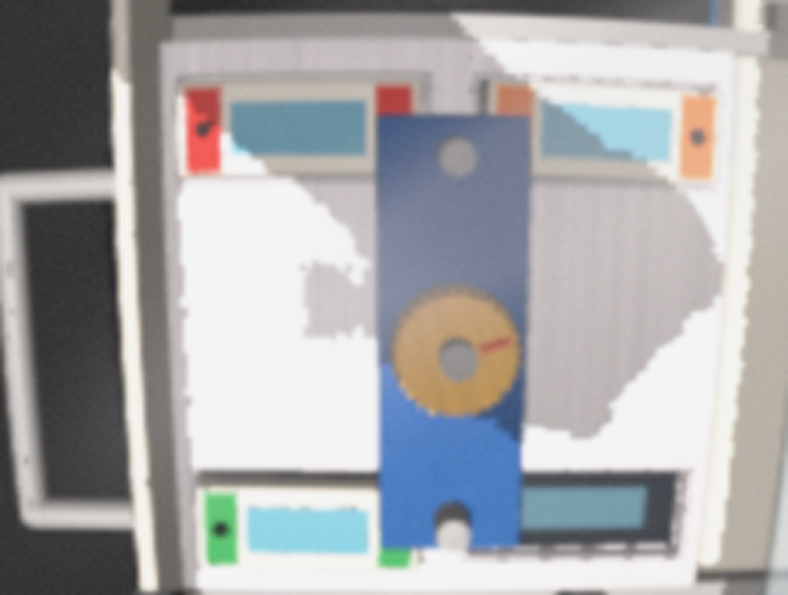

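Bridge is across and the red mark has turned from +31° to −15°, which is about 5.5 rad clockwise and fits the slack start. Pushing in now.

```bash
python3 - <<'E'
from h import *
b=np.array([.4219,-.1359,0])+.0055*ex(); q=best(b+[0,0,.15],YAW)
arm.movep(b-.03*ex()+[0,0,.26],q); arm.move_gripper(.42,60); arm.line_to(b+[0,0,.26],.15); arm.line_to(b+[0,0,.15]); arm.move_gripper(0); print("grip",arm.read_opening(),pose()[0]); f0=F()
for d in np.r_[.06,.12,.17,.19,np.arange(.196,.222,.003)]:
    arm.line_to(b+d*ex()+[0,0,.15],.07); f=(F()-f0)@ex(); p=pose()[0]; tr=.21-(p-[.4219,-.1359,0])@ex(); print(d.round(4),"tray~",tr.round(4),f.round(1))
    if f<-14: break
arm.pause(.3); arm.move_gripper(.42); p=pose()[0]; arm.line_to([p[0],p[1],.30],.2)
b0=np.array([.45,-.13]); arm.movep([.47,-.13,.36],q); arm.pause(.3)
T=pose(); im=snapshot("wrist"); s=snapshot("scene"); np.save("w10.npy",np.r_[T[0],T[1]])
cv2.imwrite("pics/w10.png",np.hstack([cv2.resize(im[60:260,250:550],(420,280)),cv2.resize(s[165:305,150:340],(380,280))])); print(arm.read_time())
E
```

```text
grip 0.09100935094202078 [ 0.42815015 -0.13534083  0.15089292]
0.06 tray~ 0.1447 -2.1
0.12 tray~ 0.0848 -2.1
0.17 tray~ 0.0346 -0.9
0.19 tray~ 0.0137 0.5
0.196 tray~ 0.0086 -0.7
0.199 tray~ 0.0063 -3.0
0.202 tray~ 0.0034 -3.6
0.205 tray~ 0.0004 -2.8
0.208 tray~ -0.0017 -5.2
0.211 tray~ -0.0021 -9.9
0.214 tray~ -0.0025 -14.1
122.0
```

View pics/w10.png

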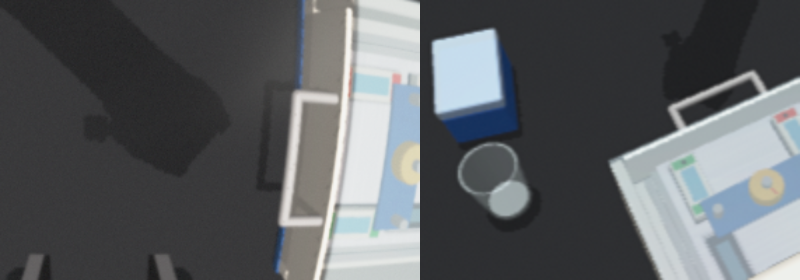

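The tray is at its inner stop, the carts are under the bridge, and the tip box and beaker are unmoved. Handing in.

```bash
python3 -c "
from station import ticket
print(ticket.finish_job())"
```

```text
the job is handed in; nothing more can be done
None
```

I finished the whole sequence and handed the job in at about 122 s on the robot clock; no verdict was reported. The red, orange and green cartridges are home in three recesses. Yellow was absent.

**Problems on the way**
- **Orange:** it caught on a recess rim on the first try, and the tray crept in about 17 mm. I set orange back on the mat, pulled the tray to its stop again and seated it cleanly.
- **Green:** it had been knocked about 28 mm aside, then sat skewed 0.07 rad in the grip and resisted once. I turned the tool to match and it went in.
- **Tray while out:** it crept about 5.5 mm off its stop while the cartridges went in, so it stood near 0.204 m. That is inside the limits for steps 2 and 3.

**Last checks**
- **Cartridges:** each was about 1 mm or less from its recess middle and skewed at most 0.021 rad. When pressed, their tops were at about 74 mm, which is the home height.
- **Bridge:** about 1.56 rad by image, and it still lay across after the nut was tightened.
- **Nut:** it turned about 5.5 rad to a hard stop at 0.8 N m. Its starting angle was never measured, so that it passed 5.85 rad rests on the stop, not on a reading.
- **Tray:** pushed in to a firm stop. My estimate read about −2 mm, which is within measuring error of fully in.
- **Bystanders:** the tip box and beaker looked unmoved in the last picture. I did not check the oil bottle again at the end; it stood in place when last in view and the arm did not work beside it after that.
- **Arm:** raised clear of everything.

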